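Enter the code on the hallway key box

TASK

Unlock the grey key box on the hallway console: first turn its clearing knob back (anticlockwise) to its zero stop, then press the round key, the long bar key and the square key in that order, one at a time, each fully down so that its flag stands up, and let each spring up again before the next. Do not press the cross-shaped key, keep the knob at zero, and leave the ball cube, gauge, bails and whistle where they are.

Things in the scene. Friction and masses are not known exactly. Their poses are not given: they have to be found in the camera images.
- keybox: Fixed grey steel key box, 150 deep (x) x 370 wide (y) x 60 mm high; origin at centre of underside, front -x. On top: knob at own y +130 mm (84 mm round base); four black key modules 112 x 56 x 8 mm at own y +45, -17, -79, -141 mm, in any order, each with a white key (20 mm in front of the module centre) and, behind it, a tell-tale flag.
- dial (a joint): angle of the clearing knob, rad: 0 at the zero stop, where its grip bar points straight front to back at the white mark on the box; it grows clockwise seen from above (up to 2.5), so it is cleared by turning anticlockwise until it stops. It stays where left.
- dial_grip (a point): point on the knob's vertical axis at the height to grip its black bar (57 mm long, 14 mm wide, 32 mm high, its top 44 mm above the box top, 7 mm above this point; it stands on a disc 60 mm across whose top is 23 mm below this point). The axes of this point turn with the knob, its x along the bar.
- key_round_top (a point): centre of the top face of the white spring key shaped as a round disc, 42 mm across; top face 28 mm above the box top (88 mm above the table) when up; axes as the box's.
- key_bar_top (a point): centre of the top face of the white spring key shaped as a long narrow bar, 56 mm long and 20 mm wide (long side across the box, front to back); top face 28 mm above the box top (88 mm above the table) when up; axes as the box's.
- key_square_top (a point): centre of the top face of the white spring key shaped as a square block, 37 x 37 mm; top face 28 mm above the box top (88 mm above the table) when up; axes as the box's.
- key_cross_top (a point): centre of the top face of the white spring key shaped as a plus-sign cross, 50 x 46 mm with arms 16 mm wide; top face 28 mm above the box top (88 mm above the table) when up; axes as the box's.
- key_round (a joint): travel of the round key, m: 0 up, 0.008 fully down (about 5 N); it springs back up when let go.
- key_bar (a joint): travel of the bar key, m: 0 up, 0.008 fully down (about 5 N); it springs back up when let go.
- key_square (a joint): travel of the square key, m: 0 up, 0.008 fully down (about 5 N); it springs back up when let go.
- key_cross (a joint): travel of the cross key, m: 0 up, 0.008 fully down (about 5 N); it springs back up when let go.
- flag_round (a joint): angle of the round key's tell-tale, rad: a 28 mm square aluminium flap 55 mm behind the key centre, 0 lying flat; the last 6 mm of the key's stroke raise it to about 1.3 (standing), and it stays up when the key springs back. It cannot be lowered again, nor moved by hand.
- flag_bar (a joint): angle of the bar key's tell-tale, rad: a 28 mm square aluminium flap 55 mm behind the key centre, 0 lying flat; the last 6 mm of the key's stroke raise it to about 1.3 (standing), and it stays up when the key springs back. It cannot be lowered again, nor moved by hand.
- flag_square (a joint): angle of the square key's tell-tale, rad: a 28 mm square aluminium flap 55 mm behind the key centre, 0 lying flat; the last 6 mm of the key's stroke raise it to about 1.3 (standing), and it stays up when the key springs back. It cannot be lowered again, nor moved by hand.
- flag_cross (a joint): angle of the cross key's tell-tale, rad: a 28 mm square aluminium flap 55 mm behind the key centre, 0 lying flat; the last 6 mm of the key's stroke raise it to about 1.3 (standing), and it stays up when the key springs back. It cannot be lowered again, nor moved by hand.
- ballcube: Bystander: red ball in a clear acrylic cube, 110 mm, 116 mm high with the lid's steel button; origin at centre of underside.
- gauge: Bystander: aluminium ball ring gauge lying flat, 94 mm outside, 73 mm inside, 12 mm high; origin at centre of underside.
- bails: Bystander: three varnished bails 110 mm long (own y) on a dark wooden rest 90 x 50 mm, 33 mm high; origin at centre of underside.
- whistle: Bystander: blue plastic whistle, 68 mm long (own x), 26 mm high, mouthpiece towards +x; origin under its round barrel.

How it is judged:
By the outcome, as a careful person would: the job done as asked, in the order asked, and still so for the second after the job is handed in, with the robot touching nothing.
It also fails if it takes over 72 s, if anything falls off the work surface, if the arm or the gripper's body presses on something with over 40 N, if the wrist force passes 120 N, or if a joint passes its speed limit or range.

ROBOT

A 6-joint arm with a two-finger parallel gripper is mounted at the origin on the work surface. World frame = base frame: x ahead of the robot, y to its left, z up, the work surface at z = 0. Lengths are in m, angles in degrees, forces in N, time in s.
With the tool pointing down it reaches from about 0.275 to 1 m from the base axis. Payload 8.4 kg.
Tool frame: the origin (TCP) lies at the very end of the fingers, on their centre line; the grasp point (between the pads) lies 19 mm behind it; z points along the fingers, y is the direction in which the jaws open and shut (so a half turn about z gives the same grasp; the last joint's range is limited). The gripper opens to 85 mm and grips with 20 to 120 N. Pads are 22 mm wide; open, the fingers measure 114 mm over their backs; the gripper's body (76 mm by 85 mm) begins 54 mm behind the grasp point. The pads swing forward as they close: fully open they stand 13 mm farther back than shut.
Start: joints at [-71.986, 20.225, 93.587, -0, 66.188, -0.138], TCP at [0.195, -0.594, 0.231] pointing down, gripper open.
Joint ranges: [-150.9, 150.9], [-52.94, 120.26], [3.33, 152.33], [-74.26, 254.26], [0, 154.13], [-172.89, 172.89]. Speed limits (degrees/s): [127.2, 127.2, 159.86, 180, 180, 180].

INTERFACE

Orientations are given as a 3x3 rotation matrix whose columns are the frame's x, y, z axes.
In Python, from cell import robot gives the robot as it stands.
- The arm moves only by the tool jog_arm, never from a script. Its argument "moves" is a list that holds one entry, the list of rows, each a list of 5 numbers: the opening in per cent of the stroke, from 0 (shut) to 100 (fully open), then the shift along the world's x, y, z in cm, then the turn about the world's z in rad. In form: [[[hand, x, y, z, spin], ...]]. A call has 1 to 12 rows; each row shifts and turns the pose as measured when the row begins; what a row does not reach is not made up. A row lasts 1/8 s, in which the tool goes at most 62.5 mm and 10.7 degrees, less where a joint would pass 70% of its speed; a pose out of reach is approached as far as the arm can. A call is refused whole if a number of a shift passes 6.25 or a number of a turn 0.188, either way. A call with a gripper value outside its range is refused whole. The fingers move at their own pace and stop on an object; "newtons" is the grip in N (left out, the last holds). Time passes only in rows, so rows that do not move let the fingers close. It gives the time, the measured TCP pose, the force and the opening at its end, in the units of the state.
- robot.sense(): the state, without advancing time (a new reading comes with each control period).
- robot.capture(name): name is "side" or "top"; returns a dict with "image" (480x640x3 uint8, red, green, blue), "fx", "fy", "cx", "cy" (pixels), "origin" and "rotation" of the camera in the world. Camera axes: x right, y down, z forward; pixel columns grow to the right and rows downward; lengths in m; the calibration is good to about 2 mm. A picture is of the moment at which its call begins. There is no depth.
- robot.hand_in(): hands the job in, once; it reports no verdict.
Trained networks look in the newest picture that a camera, given by its name, has taken for a name from the list of things; names that differ only in an ending like _2 or _b are one class to them, and where a whole thing is asked for, a point or a joint stands for the part that bears it (a point fixed in the world has none). Each returns a list of dicts, best first, with "p" (0 to 1); they miss things now and then, are a little off and sometimes report something else, mostly with a low value. They report only what shows in the picture. A call takes as long as a camera call.
- robot.outline_of(query, camera): "pixels" (480x640 bool, what is visible of it) and "centre" ([row, column] in pixels, amid what is visible of it).
The state is a dict: "time": time; "joints": joint angles; "joint_vel": joint speeds; "tau": joint torques, N m; "eef_pos": TCP position; "eef_rot": TCP orientation; "force": force on the tool from outside, world axes, zero at the start; "torque": the same for the moment, N m; "opening": finger opening in m.
Only numpy, scipy, OpenCV 4.12 (cv2) and the standard library are available. Lean on these libraries where they do the work, as an engineer would, in place of code of your own. Each camera call takes 0.05 s, during which the arm holds its last target. There are 200 camera calls.

## Working session

There is one attempt and no reset: what is moved stays moved. The work goes in short steps, Python scripts to look and compute and a tool call to move; the robot and the scene stay as the last step left them, time stands still between calls to the robot, and variables do not carry over. Pictures are saved under pics/ and viewed, about 8 in all and at most 12, crops included, and the job is handed in when it is done.

Besides the shell and the picture viewer there is one more tool, called after "Call:" as a command line: name --argument value ..., lists and objects as JSON in quotes. jog_arm: Moves the arm, as the interface text tells. Its arguments: {"type":"object","properties":{"moves":{"type":"array"},"newtons":{"type":"number"}},"required":["moves"]}

```bash
mkdir -p pics; cat > h.py <<'E'
from cell import robot
import numpy as np, cv2
def snap(cam,name):
    c=robot.capture(cam); cv2.imwrite(f'pics/{name}.png',c['image'][:,:,::-1]); return c
def ray(c,u,v,z):
    R=np.array(c['rotation']);o=np.array(c['origin'])
    d=R@np.array([(u-c['cx'])/c['fx'],(v-c['cy'])/c['fy'],1]); return o+d*(z-o[2])/d[2]
def proj(c,p):
    q=np.array(c['rotation']).T@(np.array(p)-np.array(c['origin'])); return c['cx']+c['fx']*q[0]/q[2],c['cy']+c['fy']*q[1]/q[2]
E
python3 - <<'E'
from h import *
np.set_printoptions(precision=4,suppress=True)
for cam in('top','side'):
    c=snap(cam,cam+'0'); print(cam,c['origin'],c['rotation'],c['fx'])
    for q,z in (('keybox',.06),('dial_grip',.104),('key_round_top',.088),('key_bar_top',.088),('key_square_top',.088),('key_cross_top',.088)):
        for d in robot.outline_of(q,cam)[:2]:
            r,k=d['centre']; print(q,round(d['p'],2),(round(r),round(k)),d['pixels'].sum(),ray(c,k,r,z))
E
```

```text
top [0.4993 0.0202 1.1655] [[ 0.0086 -0.996   0.0888]
 [-0.9995 -0.0112 -0.0286]
 [ 0.0295 -0.0885 -0.9956]] 436.871576519712
keybox 0.95 (264, 311) 4912 [0.5309 0.0094 0.06  ]
dial_grip 0.65 (268, 308) 4678 [0.5199 0.0185 0.104 ]
key_round_top 0.51 (268, 349) 207 [ 0.5228 -0.0821  0.088 ]
key_round_top 0.17 (236, 468) 819 [ 0.6053 -0.3818  0.088 ]
key_bar_top 0.47 (266, 378) 168 [ 0.5282 -0.1553  0.088 ]
key_square_top 0.76 (262, 400) 219 [ 0.5379 -0.2106  0.088 ]
key_cross_top 0.68 (273, 328) 201 [ 0.5098 -0.0301  0.088 ]
side [ 0.3762 -0.6125  0.801 ] [[ 0.9468 -0.2278  0.2271]
 [-0.3215 -0.693   0.6453]
 [ 0.0104 -0.684  -0.7294]] 457.03145812993637
keybox 0.89 (302, 287) 6632 [ 0.4891 -0.0977  0.06  ]
dial_grip 0.83 (239, 278) 556 [0.509  0.0316 0.104 ]
key_round_top 0.77 (289, 300) 344 [ 0.5174 -0.0934  0.088 ]
key_bar_top 0.56 (312, 313) 400 [ 0.5256 -0.1544  0.088 ]
key_square_top 0.9 (340, 332) 531 [ 0.539 -0.219  0.088]
key_cross_top 0.71 (268, 287) 325 [ 0.508  -0.0358  0.088 ]
key_cross_top 0.37 (289, 298) 371 [ 0.5139 -0.0923  0.088 ]
```

View pics/top0.png

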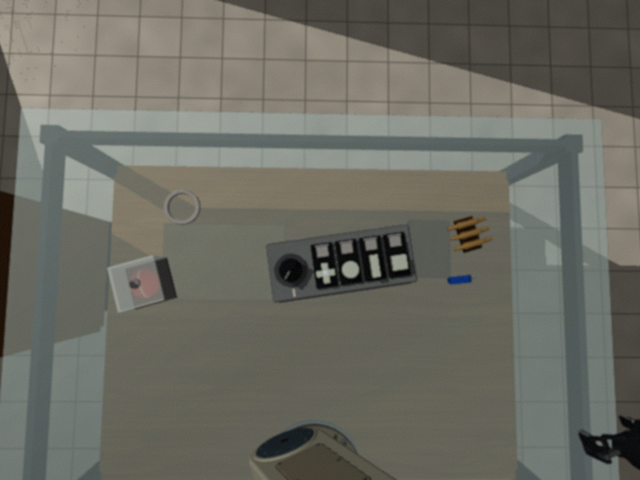

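View pics/side0.png

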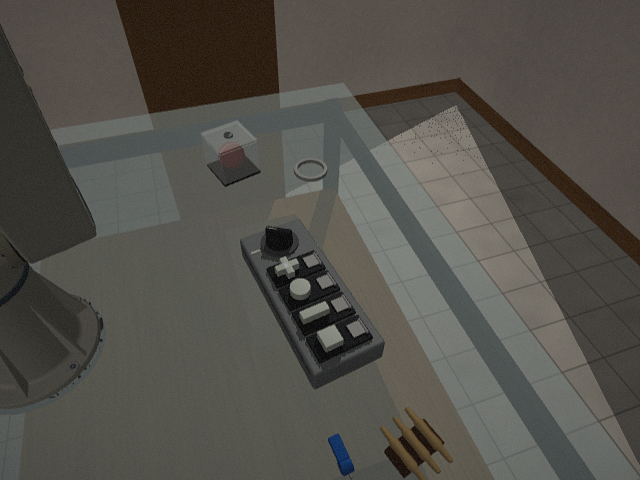

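The side and top views agree on the order of the keys, starting from the knob: cross (top 325,272), round (350,269), bar (375,265), square (399,261). The knob is at top (291,270). Next I'll fit the box pose and look closely at the knob.

```bash
cat > fit.py <<'E'
from h import *
from scipy.optimize import minimize
np.set_printoptions(precision=4,suppress=True)
def box(cx,cy,z0,z1,lx,ly): return [(cx+a*lx/2,cy+b*ly/2,z) for a in(-1,1) for b in(-1,1) for z in(z0,z1)]
def cyl(cx,cy,z0,z1,r): return [(cx+r*np.cos(t),cy+r*np.sin(t),z) for t in np.linspace(0,6.28,24) for z in(z0,z1)]
T={'keybox':box(0,0,0,.06,.15,.37),'key_round_top':cyl(-.02,-.017,.07,.088,.021),'key_bar_top':box(-.02,-.079,.07,.088,.056,.02),'key_square_top':box(-.02,-.141,.07,.088,.037,.037)}
def W(P,L):
    x,y,a=P; c,s=np.cos(a),np.sin(a); return [(x+c*p[0]-s*p[1],y+s*p[0]+c*p[1],p[2]) for p in L]
def ren(c,P,L):
    S=4; h=cv2.convexHull(np.array([proj(c,p) for p in W(P,L)],np.float32))
    m=np.zeros((480*S,640*S),np.uint8); cv2.fillConvexPoly(m,np.round(((h+.5)*S-.5)*16).astype(np.int32),255,shift=4)
    return cv2.resize(m,(640,480),interpolation=cv2.INTER_AREA)/255.
E
python3 - <<'E'
from fit import *
import pickle
D=[]
for cam in('top','side'):
    c=robot.capture(cam)
    for q in T:
        m=robot.outline_of(q,cam)[0]['pixels'].astype(np.uint8)
        if q=='keybox':
            n,l,st,_=cv2.connectedComponentsWithStats(cv2.morphologyEx(m,cv2.MORPH_CLOSE,np.ones((9,9)))); m=(l==1+np.argmax(st[1:,4])).astype(np.uint8)
            pts=cv2.findNonZero(m); h=cv2.convexHull(pts); cv2.fillConvexPoly(m,h,1)
        D.append((cam,q,c,m))
    im=c['image']; 
    cr=im[235:310,260:360] if cam=='top' else im[205:280,235:335]
    cv2.imwrite(f'pics/z_{cam}.png',cv2.resize(cr,(600,450),interpolation=cv2.INTER_CUBIC)[:,:,::-1])
cv2.imwrite('pics/z.png',np.vstack([cv2.resize(cv2.imread(f'pics/z_{k}.png'),(400,300)) for k in('top','side')]))
def cost(P,F): return sum(np.abs(ren(c,P,T[q])-m).sum() for cam,q,c,m in D if F(cam,q))
for n,F in (('all',lambda a,q:1),('top',lambda a,q:a=='top'),('side',lambda a,q:a=='side'),('box',lambda a,q:q=='keybox'),('keys',lambda a,q:q!='keybox')):
    x0=np.array([.545,-.07,.09])
    r=minimize(cost,x0,args=(F,),method='Nelder-Mead',options=dict(initial_simplex=x0+np.array([[0,0,0],[.02,0,0],[0,.02,0],[0,0,.1]]),xatol=1e-4,fatol=.1))
    print(n,r.x,r.fun)
    if n=='all': print([(cam,q,round(np.abs(ren(c,r.x,T[q])-m).sum()),int(m.sum())) for cam,q,c,m in D]); print(np.array(W(r.x,[(0,.13,.097),(-.02,.045,.088),(-.02,-.017,.088),(-.02,-.079,.088),(-.02,-.141,.088)])))
s=robot.sense(); print(s['eef_pos'],s['eef_rot'],s['force'],s['opening'],s['time'])
E
```

```text
all [ 0.5362 -0.0662  0.1505] 1123.7803921568627
[('top', 'keybox', 563, 9195), ('top', 'key_round_top', 31, 217), ('top', 'key_bar_top', 24, 224), ('top', 'key_square_top', 37, 239), ('side', 'keybox', 272, 12951), ('side', 'key_round_top', 48, 370), ('side', 'key_bar_top', 82, 369), ('side', 'key_square_top', 68, 480)]
[[ 0.5167  0.0624  0.097 ]
 [ 0.5097 -0.0247  0.088 ]
 [ 0.519  -0.086   0.088 ]
 [ 0.5283 -0.1473  0.088 ]
 [ 0.5376 -0.2086  0.088 ]]
top [ 0.5374 -0.0648  0.1499] 608.850980392157
side [ 0.5359 -0.067   0.1502] 437.98039215686276
box [ 0.5357 -0.066   0.1503] 822.8588235294118
keys [ 0.5368 -0.0666  0.1488] 271.7647058823529
[ 0.1947 -0.5939  0.2313] [[ 0.9502  0.3115 -0.    ]
 [ 0.3115 -0.9502  0.    ]
 [-0.     -0.0001 -1.    ]] [-0.5956 -0.8135  0.626 ] 0.08541810913937936 1.2
```

View pics/z.png

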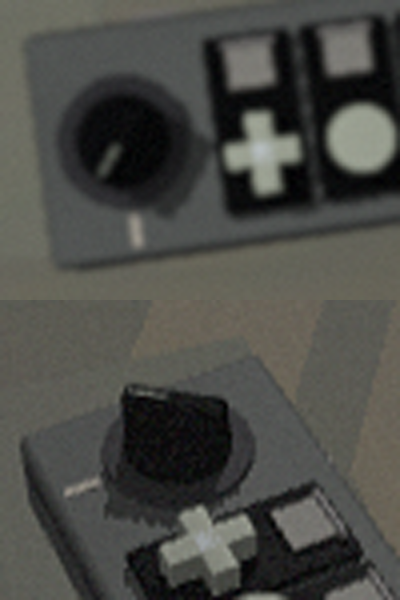

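```bash
python3 - <<'E'
from fit import *
for cam,pts in (('side',[(235+125/4,205+88/4),(235+228/4,205+101/4)]),('top',[(260+102/4,235+173/4),(260+118/4,235+145/4)])):
    c=robot.capture(cam); a,b=[ray(c,u,v,.104) for u,v in pts]; d=b-a; print(cam,a,b,np.linalg.norm(d),np.arctan2(d[1],d[0]), 'dial',.1505-np.arctan2(d[1],d[0]))
    print('axis top proj',proj(c,(.5167,.0624,.104)))
E
```

```text
side [0.4944 0.0744 0.104 ] [0.544  0.0479 0.104 ] 0.0562461504933324 -0.49082269448155535 dial 0.6413226944815553
axis top proj (np.float64(277.82091422216655), np.float64(228.48070090898358))
top [0.4954 0.072  0.104 ] [0.5123 0.0627 0.104 ] 0.019373516930471676 -0.5063067424143578 dial 0.6568067424143578
axis top proj (np.float64(289.6311620982166), np.float64(269.4425759171961))
```

Call:
jog_arm --moves '[[[45,2.7,5.5,0,0.185],[45,2.7,5.5,0,0.185],[45,2.7,5.5,0,0.185],[45,2.7,5.5,0,0.185],[45,2.7,5.5,0,0.185],[45,2.7,5.5,0,0.185],[45,2.7,5.5,0,0.185],[45,2.7,5.5,0,0.185],[45,2.7,5.5,0,0.185],[45,2.7,5.5,0,0.185],[45,2.7,5.5,0,0.185],[45,0,0,0,0]]]' --newtons 40

```text
time: 2.8
eef_pos: [0.497, 0.0251, 0.2339]
eef_rot: [[-0.729, 0.684, 0.011], [0.684, 0.729, 0.004], [-0.005, 0.011, -1.0]]
force: [-0.6, -0.6, 0.4]
opening: 0.0383
```

Call:
jog_arm --moves '[[[45,1.0,1.9,-2,0.13],[45,1.0,1.8,-2,0.12],[45,0,0,-2,0],[45,0,0,0,0],[45,0,0,0,0]]]'

```text
time: 3.42
eef_pos: [0.517, 0.0607, 0.1736]
eef_rot: [[-0.877, 0.48, 0.011], [0.48, 0.877, 0.006], [-0.007, 0.01, -1.0]]
force: [-0.7, -0.2, 0.3]
opening: 0.0391
```

```bash
python3 - <<'E'
from h import *
s=robot.sense(); print(s['eef_pos'],s['eef_rot'],s['force'],s['torque'],s['joints'],s['time'])
E
```

```text
[0.51700974 0.06068682 0.17360108] [[-0.87733696  0.47975623  0.01066822]
 [ 0.47982842  0.87734448  0.00559946]
 [-0.00667333  0.01003153 -0.99992741]] [-0.68784232 -0.21574851  0.31212675] [ 0.02491498  0.03690754 -0.01390508] [  6.36436548  14.48572856 109.94967758   0.30682069  54.92191971
 -55.13757742] 3.425
```

Position and yaw are on target, so I'll descend by 9.4 cm and close.

Call:
jog_arm --moves '[[[45,0,0.1,-3,0],[45,0,0,-3,0],[45,0,0,-2,0],[45,0,0.1,-1.3,0],[45,0,0,0,0],[45,0,0,0,0]]]'

```text
time: 4.18
eef_pos: [0.5209, 0.0606, 0.0845]
eef_rot: [[-0.874, 0.485, 0.021], [0.485, 0.875, 0.006], [-0.015, 0.016, -1.0]]
force: [1.1, 0.4, -0.1]
opening: 0.0384
```

```bash
python3 - <<'E'
from h import *
s=robot.sense(); print(s['eef_pos'],s['force'],s['torque'])
c=snap('side','a'); d=snap('top','a2')
cv2.imwrite('pics/g.png',np.vstack([cv2.resize(k['image'][a:a+100,b:b+130],(520,300),interpolation=cv2.INTER_CUBIC)[:,:,::-1] for k,a,b in((c,180,215),(d,225,240))]))
E
```

```text
[0.5209395  0.06059421 0.084536  ] [ 1.10198251  0.38128799 -0.05832077] [0.0364358  0.02489743 0.03455314]
```

View pics/g.png

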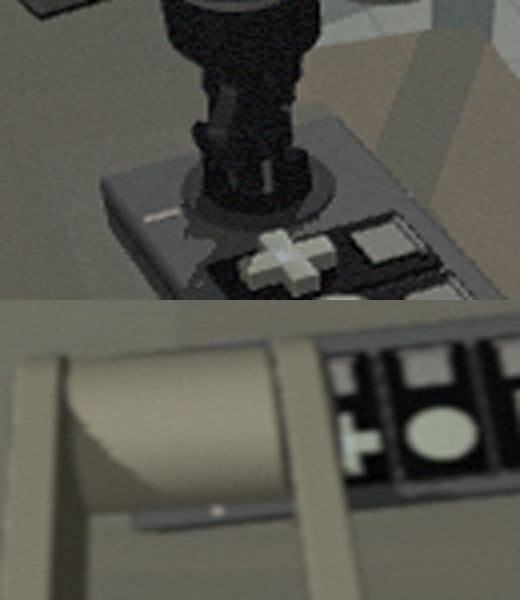

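The fingers straddle the bar (side view, crop at about 255,170) and the cross key is clear. I'll trim x, y and z, then close.

Call:
jog_arm --moves '[[[45,-0.4,0.2,-0.4,0],[20,0,0,0,0],[0,0,0,0,0],[0,0,0,0,0],[0,0,0,0,0],[0,0,0,0,0]]]' --newtons 40

```text
time: 5.03
eef_pos: [0.517, 0.0624, 0.0814]
eef_rot: [[-0.875, 0.484, 0.022], [0.484, 0.875, 0.006], [-0.017, 0.016, -1.0]]
force: [-0.4, -1.0, 2.1]
opening: 0.0131
```

Call:
jog_arm --moves '[[[0,0,0,0,0.08],[0,0,0,0,0.08],[0,0,0,0,0.08],[0,0,0,0,0.08],[0,0,0,0,0.08],[0,0,0,0,0.08],[0,0,0,0,0]]]'

```text
time: 5.9
eef_pos: [0.517, 0.0624, 0.0814]
eef_rot: [[-1.0, 0.011, 0.017], [0.011, 1.0, 0.015], [-0.016, 0.016, -1.0]]
force: [-1.2, -0.4, 0.9]
opening: 0.0132
```

```bash
cat > st.py <<'E'
from h import *
np.set_printoptions(precision=4,suppress=True)
s=robot.sense(); r=np.array(s['eef_rot']); print(s['eef_pos'],s['force'],s['torque'],'yaw',np.arctan2(r[1,0],r[0,0]),s['opening'],s['time'])
E
python3 st.py
```

```text
[0.517  0.0624 0.0814] [-1.167  -0.3894  0.9082] [-0.4218  0.0659  0.0491] yaw 3.1304402113996934 0.013166449392978627 5.9
```

Call:
jog_arm --moves '[[[0,0,0,0,0.06],[0,0,0,0,0.05],[0,0,0,0,0.04],[0,0,0,0,0.02],[0,0,0,0,0]]]'

```text
time: 6.52
eef_pos: [0.5169, 0.0624, 0.0814]
eef_rot: [[-0.988, -0.154, 0.014], [-0.154, 0.988, 0.018], [-0.016, 0.016, -1.0]]
force: [-0.8, -1.3, 1.5]
opening: 0.0133
```

```bash
python3 st.py
```

```text
[0.5169 0.0624 0.0814] [-0.8468 -1.3416  1.4701] [-0.3877 -0.0016  0.0811] yaw -2.98700864476336 0.013337360165300668 6.525
```

Call:
jog_arm --moves '[[[0,0,0,0,0.03],[0,0,0,0,0.02],[0,0,0,0,0]]]'

```text
time: 6.9
eef_pos: [0.5168, 0.0624, 0.0815]
eef_rot: [[-0.979, -0.201, 0.012], [-0.201, 0.979, 0.019], [-0.016, 0.017, -1.0]]
force: [-0.4, -1.8, 1.0]
opening: 0.0133
```

```bash
python3 st.py
```

```text
[0.5168 0.0624 0.0815] [-0.4098 -1.763   1.0418] [-0.536   0.1005 -1.1732] yaw -2.9390731059084367 0.01332341745228222 6.9
```

The torque rose to 1.17 N m, so the knob is against the stop. I'll release it and lift.

Call:
jog_arm --moves '[[[0,0,0,0,-0.02],[45,0,0,0,0],[45,0,0,0,0],[45,0,0,0,0],[45,0,0,3,0],[45,0,0,4,0],[45,0,0,4,0],[0,0.1,-4,0,0],[0,0.1,-4,0,0],[0,0,-4,0,0],[0,0,-3,0,0],[0,0,0,0,0]]]'

```text
time: 8.4
eef_pos: [0.519, -0.0907, 0.1957]
eef_rot: [[-0.982, -0.188, 0.016], [-0.188, 0.982, 0.018], [-0.019, 0.015, -1.0]]
force: [-0.8, 0.7, -0.4]
opening: 0.0002
```

```bash
python3 st.py; python3 - <<'E'
from h import *
c=snap('side','b'); d=snap('top','b2')
cv2.imwrite('pics/k.png',np.vstack([cv2.resize(k['image'][a:a+75,b:b+130],(520,300),interpolation=cv2.INTER_CUBIC)[:,:,::-1] for k,a,b in((c,205,215),(d,235,240))]))
E
```

```text
[ 0.519  -0.0907  0.1957] [-0.7986  0.7025 -0.378 ] [-0.0379 -0.0291 -0.0293] yaw -2.9523670792475127 0.00018335040102660557 8.4
```

View pics/k.png

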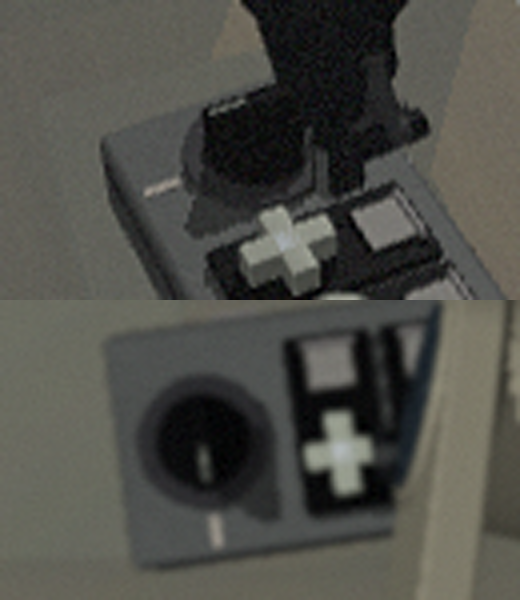

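The knob's pointer (top crop, 203,447 to 209,481) lines up with the white mark. Next is the round key.

Call:
jog_arm --moves '[[[0,0,0.2,-4,0],[0,0,0.2,-4,0],[0,-0.1,0,-1.6,0],[0,0,0,0,0]]]'

```text
time: 9.0
eef_pos: [0.5186, -0.0806, 0.0978]
eef_rot: [[-0.981, -0.194, 0.017], [-0.194, 0.981, 0.019], [-0.021, 0.015, -1.0]]
force: [0.8, 0.2, 0.8]
opening: 0.0001
```

```bash
python3 st.py
```

```text
[ 0.5186 -0.0806  0.0978] [0.8291 0.1842 0.7937] [ 0.0402 -0.0085  0.0221] yaw -2.9466909618422408 0.0001024961922212474 9.0
```

Call:
jog_arm --moves '[[[0,0,-0.5,0,0],[0,0,0,-0.6,0],[0,0,0,-0.5,0],[0,0,0,-0.4,0],[0,0,0,-0.3,0],[0,0,0,-0.1,0]]]'

```text
time: 9.75
eef_pos: [0.5205, -0.0852, 0.0808]
eef_rot: [[-0.981, -0.195, 0.021], [-0.195, 0.981, 0.019], [-0.025, 0.014, -1.0]]
force: [-2.4, -0.6, 5.0]
opening: 0.0002
```

```bash
python3 st.py
```

```text
[ 0.5205 -0.0852  0.0808] [-2.3697 -0.6343  4.9995] [0.1624 0.2994 0.0309] yaw -2.9457268758308146 0.00016467672371217956 9.75
```

Call:
jog_arm --moves '[[[0,0,0,-0.1,0],[0,0,0,-0.1,0],[0,0,0,-0.1,0]]]'

```text
time: 10.12
eef_pos: [0.5206, -0.0853, 0.0797]
eef_rot: [[-0.981, -0.195, 0.021], [-0.194, 0.981, 0.019], [-0.025, 0.014, -1.0]]
force: [-7.0, 1.1, 19.9]
opening: -0.0001
```

```bash
python3 st.py
```

```text
[ 0.5206 -0.0853  0.0797] [-6.9601  1.1223 19.9038] [0.2355 1.0603 0.002 ] yaw -2.945790798811247 -0.0001375960804437608 10.125
```

The round key bottomed out at 20 N. I'll lift and move over the bar key.

Call:
jog_arm --moves '[[[0,0,0,1,0],[0,0,0,2,0],[0,0,0,2,0],[0,0.4,-3.1,0,0],[0,0.4,-3.1,0,0],[0,0,0,0,0]]]'

```text
time: 10.88
eef_pos: [0.5295, -0.1488, 0.132]
eef_rot: [[-0.98, -0.196, 0.023], [-0.196, 0.981, 0.018], [-0.027, 0.013, -1.0]]
force: [-0.2, 0.6, 0.2]
opening: -0.0003
```

```bash
python3 st.py; python3 - <<'E'
from h import *
c=snap('side','c'); d=snap('top','c2')
cv2.imwrite('pics/r.png',np.vstack([cv2.resize(k['image'][a:a+100,b:b+130],(520,300),interpolation=cv2.INTER_CUBIC)[:,:,::-1] for k,a,b in((c,240,265),(d,220,300))]))
E
```

```text
[ 0.5295 -0.1488  0.132 ] [-0.2124  0.6185  0.1736] [0.0244 0.0097 0.0088] yaw -2.9446528324133467 -0.00029580127309276644 10.875
```

View pics/r.png

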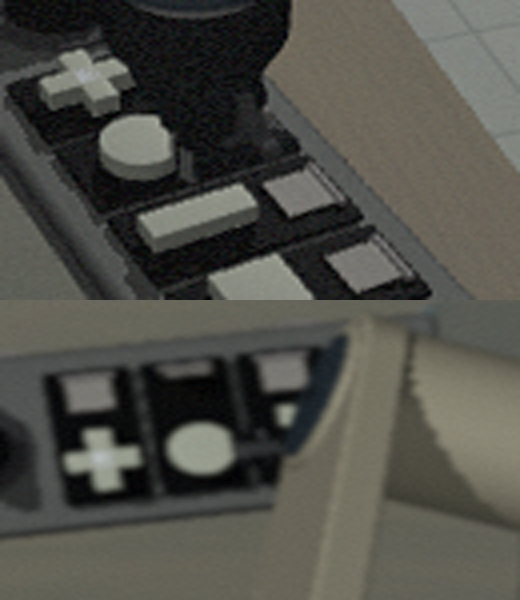

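In the top crop the round flag is standing (thin, at 185,368), the cross flag is flat and the round key is back up. Now I'll press the bar key.

Call:
jog_arm --moves '[[[0,-0.1,0,-2,0],[0,-0.1,0,-1.5,0],[0,0,0,0,0]]]'

```text
time: 11.35
eef_pos: [0.5261, -0.1449, 0.0955]
eef_rot: [[-0.98, -0.198, 0.021], [-0.198, 0.98, 0.019], [-0.025, 0.015, -1.0]]
force: [-0.5, 0.4, 1.1]
opening: 0.0
```

```bash
python3 st.py
```

```text
[ 0.5261 -0.1449  0.0955] [-0.4862  0.418   1.1278] [ 0.0597  0.0225 -0.0673] yaw -2.9422673596089517 3.0250645408625137e-05 11.35
```

Call:
jog_arm --moves '[[[0,0.1,-0.2,0,0],[0,0,0,-0.5,0],[0,0,0,-0.4,0],[0,0,0,-0.4,0],[0,0,0,-0.2,0],[0,0,0,-0.1,0],[0,0,0,-0.1,0],[0,0,0,-0.1,0]]]'

```text
time: 12.35
eef_pos: [0.5282, -0.1468, 0.0797]
eef_rot: [[-0.98, -0.199, 0.023], [-0.198, 0.98, 0.019], [-0.026, 0.014, -1.0]]
force: [-6.2, 1.2, 18.8]
opening: 0.0002
```

```bash
python3 st.py
```

```text
[ 0.5282 -0.1468  0.0797] [-6.1592  1.1713 18.8296] [0.3249 1.1059 0.0236] yaw -2.941805931301844 0.00017105080409587147 12.35
```

The bar key bottomed out. I'll lift and move over the square key at (0.5376, -0.2086).

Call:
jog_arm --moves '[[[0,0,0,1,0],[0,0,0,2,0],[0,0,0,2,0],[0,0.5,-3.1,0,0],[0,0.4,-3.1,0,0],[0,0,0,0,0]]]'

```text
time: 13.1
eef_pos: [0.538, -0.2105, 0.1319]
eef_rot: [[-0.979, -0.2, 0.025], [-0.2, 0.98, 0.018], [-0.028, 0.013, -1.0]]
force: [0.3, 0.2, -1.0]
opening: 0.0001
```

```bash
python3 st.py; python3 - <<'E'
from h import *
c=snap('side','d'); d=snap('top','d2')
cv2.imwrite('pics/q.png',np.vstack([cv2.resize(k['image'][a:a+100,b:b+130],(520,300),interpolation=cv2.INTER_CUBIC)[:,:,::-1] for k,a,b in((c,250,275),(d,220,310))]))
E
```

```text
[ 0.538  -0.2105  0.1319] [ 0.3401  0.2095 -0.9718] [ 0.0396 -0.0364  0.0458] yaw -2.940612610387911 6.068186508350044e-05 13.1
```

View pics/q.png

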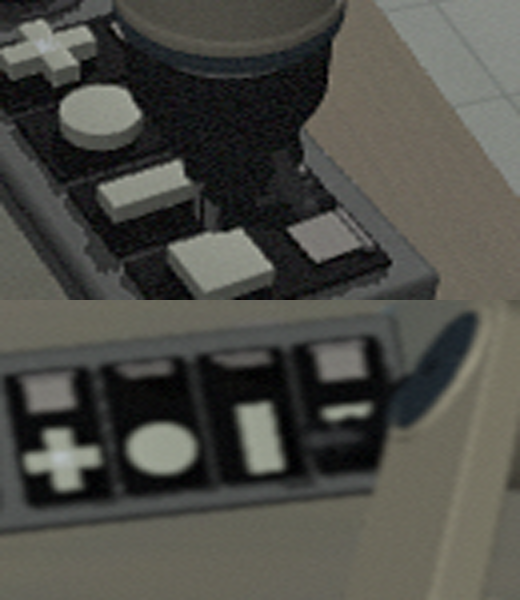

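The round and bar flags are standing (top crop, 145,368 and 240,358). The cross and square flags are flat, and all keys are up. Now the square key.

Call:
jog_arm --moves '[[[0,0.1,0,-2,0],[0,0,0,-1.5,0],[0,0,0,0,0],[0,0.1,-0.1,0,0],[0,0,0,-0.5,0],[0,0,0,-0.4,0],[0,0,0,-0.4,0],[0,0,0,-0.2,0],[0,0,0,-0.1,0],[0,0,0,-0.1,0]]]'

```text
time: 14.45
eef_pos: [0.5395, -0.2071, 0.0799]
eef_rot: [[-0.979, -0.203, 0.024], [-0.202, 0.979, 0.019], [-0.028, 0.014, -1.0]]
force: [-4.0, 1.5, 14.5]
opening: -0.0
```

```bash
python3 st.py
```

```text
[ 0.5395 -0.2071  0.0799] [-4.0176  1.5136 14.4821] [ 0.2942  0.715  -0.0011] yaw -2.937877489593074 -9.777882095547398e-06 14.45
```

Call:
jog_arm --moves '[[[0,0,0,-0.1,0],[0,0,0,1,0],[0,0,0,3,0],[0,0,0,4,0],[0,0,0,5,0],[0,-4,-5,0,0],[0,-4,-5,0,0],[0,-4,-5,0,0],[0,-3,-5,0,0],[0,-3,-5,0,0],[0,0,0,0,0],[0,0,0,0,0]]]'

```text
time: 15.95
eef_pos: [0.357, -0.4613, 0.2154]
eef_rot: [[-0.978, -0.205, 0.028], [-0.205, 0.979, 0.014], [-0.031, 0.008, -0.999]]
force: [0.3, -0.3, -0.1]
opening: -0.0001
```

```bash
python3 st.py; python3 - <<'E'
from h import *
c=snap('side','e'); d=snap('top','e2')
cv2.imwrite('pics/f.png',np.vstack([cv2.resize(c['image'][200:400,230:400],(510,300),interpolation=cv2.INTER_AREA),cv2.resize(d['image'][215:310,255:425],(510,285),interpolation=cv2.INTER_CUBIC)])[:,:,::-1])
E
```

```text
[ 0.357  -0.4613  0.2154] [ 0.3087 -0.2884 -0.0917] [ 0.0314  0.022  -0.0281] yaw -2.9353889941931413 -7.753810736227978e-05 15.95
```

View pics/f.png

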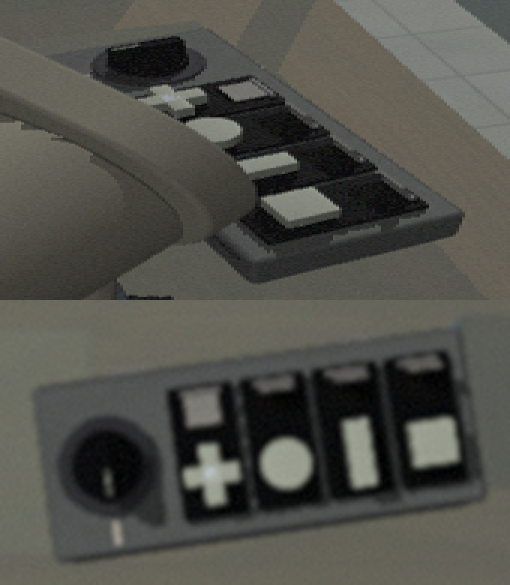

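The round, bar and square flags are standing, the cross flag is flat, all keys are up, and the knob pointer (105,470 to 110,497) is in line with the mark. Handing in.

```bash
python3 -c "
from cell import robot
print(robot.hand_in())"
```

```text
the job is handed in; nothing more can be done
None
```

I unlocked the key box as asked and handed it in after about 16 s of robot time; no verdict was reported.

- **Knob:** I turned it anticlockwise about 0.65 rad until the torque rose to 1.2 N m at the stop. The last picture shows its pointer in line with the white mark.
- **Keys:** I pressed round, bar and square in that order. Each bottomed out at about 8 mm of travel, with 14–20 N on the closed fingertips in the last reading taken at the bottom of each press. I lifted off after each one, and the pictures show each key back up.
- **Final pictures:** The round, bar and square flags are standing and the cross flag is flat. The arm is clear of the box.
- **Disagreement:** At the stop the gripper stood about 0.05 rad past the fitted zero direction. I put this down to slip or misalignment in the grip, since the pointer still lines up with the mark.
- **Not checked:** I did not take a final measurement of the ball cube, gauge, bails and whistle. The arm stayed above or away from them, and the forces showed no unexpected contact.

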